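# Swap a failed capacitor for the spare hemmed in between two tall neighbours

### The job

Replace the failed capacitor (brown can with the bulged top, in the round cup on the power unit) with the spare one (dark blue can in the blue trough): the failed one goes into the red scrap tray and the spare stands fully home in the cup. The spare is hemmed in by the white bottle and the big black motor capacitor, so first stand those two on the dark side mat, and once the spare has been fetched put each of them back upright where it stood in the trough, without ever tipping either over.

Things in the scene. Friction and masses are not known exactly. Their poses are not given: they have to be found in the camera images.
- cleaner_mid (a point): White plastic cleaner bottle with a white cap, upright in the trough at the start: 46 mm diameter, 84 mm tall, straight-sided up to 55 mm, cap 44 mm diameter on its top 18 mm; 0.08 to 0.17 kg. The point is on its axis, 42 mm above its underside; z points up its axis.
- motor_cap_mid (a point): Big black motor capacitor, a can 55 mm in diameter and 88 mm tall with a white band low down and two brass studs on top (102 mm with them), upright in the trough at the start; 0.17 to 0.34 kg. The point is on its axis, 44 mm above its underside; z points up its axis.
- new_cap_mid (a point): Spare capacitor, dark blue can with a flat silver top: 35 mm diameter, 51 mm tall, 0.06 kg, upright in the trough between the white bottle and the motor capacitor, 4 to 19 mm from each. The point is on its axis, half-way up (25.5 mm above its underside); z points up its axis.
- old_cap_mid (a point): Failed capacitor, brown can with a bulged silver top: 35 mm diameter, 49 mm tall to the shoulder (53 mm with the bulge), 0.06 kg, standing loose in the cup on the power unit. The point is on its axis, 24.5 mm above its underside; z points up its axis.
- trough_mid (a point): Fixed blue steel trough; point: middle of its long bay's floor, 3 mm above the desk; y along the trough, x across. Long bay inside 196 mm (y) by 66 mm (x), walls up to 52 mm above the desk, long walls flared out to 80 mm over the top 10 mm. Spare about the middle, a tall thing about 54 mm to each side (which varies). A short bay with a fixed 45 mm high spool adds 70 mm at +y.
- cup_seat (a point): Black round cup fixed on the green board of the power unit (fixed aluminium tray 150 x 180 mm, 22 mm high). Point: centre of the cup's inner floor, about 10 mm above the desk; z up. Inside diameter 42 mm, flared to 54 mm at the rim, 16 mm above the point. The transformer (44 mm high) is on its +y side, 50 mm from the cup's axis; nothing else high is near.
- side_mat: Dark grey rubber mat, 100 mm (x) by 165 mm (y), 4 mm thick, fixed. Origin at the centre of its underside, on the desk.
- scrap_tray: Red open scrap tray, 110 mm (x) by 130 mm (y), 32 mm high, walls and floor 3 mm, fixed; a yellow film capacitor, 14 mm high, is fixed in it along its +y wall. Origin at the centre of its underside, on the desk.

How it is judged:
On the way, in this order (a step that is already met when the one before it is completed fails the run):
1. the white bottle and the motor capacitor both stand upright on the side mat, let go (x of cleaner_mid in the frame of side_mat between -0.05 and 0.05 m and y of cleaner_mid in the frame of side_mat between -0.0825 and 0.0825 m and z of cleaner_mid in the frame of side_mat between 0.038 and 0.054 m and angle between each of cleaner_mid, motor_cap_mid's own z axis and vertical below 0.12 rad and contact force between each of cleaner, motor_cap and the fingers below 0.3 N and x of motor_cap_mid in the frame of side_mat between -0.05 and 0.05 m and y of motor_cap_mid in the frame of side_mat between -0.0825 and 0.0825 m and z of motor_cap_mid in the frame of side_mat between 0.04 and 0.056 m), for 0.2 s.
2. the failed capacitor lies or stands in the scrap tray and the spare is seated in the cup (horizontal distance between new_cap_mid and cup_seat below 0.006 m and z of new_cap_mid in the frame of cup_seat between 0.0215 and 0.0295 m and angle between new_cap_mid's own z axis and vertical below 0.12 rad and x of old_cap_mid in the frame of scrap_tray between -0.054 and 0.054 m and y of old_cap_mid in the frame of scrap_tray between -0.064 and 0.064 m and z of old_cap_mid in the frame of scrap_tray between 0.01 and 0.045 m), for 0.2 s.
At the end, for the whole second after the job is handed in: Spare upright on the cup's floor (axis within 6 mm, tilt under 7 degrees), failed capacitor inside the scrap tray, white bottle and motor capacitor upright in the trough, each within 15 mm of where it stood at the start (tilt under 6 degrees); all released and at rest (all of step 2 and distance of each of cleaner_mid, motor_cap_mid from where it was at the start of the episode below 0.015 m and angle between each of cleaner_mid, motor_cap_mid's own z axis and vertical below 0.1 rad and linear speed of each of cleaner, motor_cap, new_cap, old_cap below 0.02 m/s); the robot touches nothing.
It fails at once if the white bottle is tipped over (more than 35 degrees) (angle between cleaner_mid's own z axis and vertical above 0.61 rad).
It fails at once if the motor capacitor is tipped over (more than 35 degrees) (angle between motor_cap_mid's own z axis and vertical above 0.61 rad).
It also fails if it takes over 138 s, if anything falls off the work surface, if the arm or the gripper's body presses on something with over 40 N, if the wrist force passes 120 N, or if a joint passes its speed limit or range.

### The arm

A 7-joint arm with a two-finger parallel gripper is mounted at the origin on a cart in front of the work surface, level with it; the furniture and walls round the work are solid. World frame = base frame: x ahead of the robot, y to its left, z up, the work surface at z = 0. Lengths are in m, angles in rad, forces in N, time in s.
With the tool pointing down it reaches from about 0.4 to 0.85 m from the base axis. Payload 10.4 kg.
Tool frame: the origin (TCP) lies on the centre line of the jaws, within the pads' length; the fingertips stand 8 mm ahead of it and the grasp point (between the pads) lies 11 mm behind it (r.finger_overhang is the distance from the TCP to the fingertips, in m); z points along the fingers, y is the line along which they close (so a half turn about z gives the same grasp; the last joint's range is limited). The gripper opens to 87 mm and grips with 3 to 60 N. Pads are 19 mm wide; open, the fingers measure 117 mm over their backs; the gripper's body (75 mm by 190 mm) begins 51 mm behind the grasp point.
Start: joints at [-0.023, 0.332, -0.065, 1.46, 0.022, 1.35, -0.088], TCP at [0.625, 0, 0.209] pointing down, gripper open.
Joint ranges: [-2.6, 2.6], [-0.5, 2.12], [-1.47, 1.34], [0.16, 2.42], [-1.27, 4.41], [0.06, 2.06], [-2.6, 2.6]. Speed limits (rad/s): [2.22, 2.22, 2.79, 2.79, 3.14, 3.14, 3.14].

### API

Orientations are given as a unit quaternion [x, y, z, w].
In Python, from bench import r, vision gives the robot as it stands.
- The arm moves only by the tool drive_tool, never from a script. Its argument "series" is a list of rows, each a list of 2 entries, a list of its own where there are three numbers: the shift along the world's x, y, z in cm, then the turn about the world's z in degrees. A call has exactly 10 rows; each row shifts and turns the commanded pose from where the row before left it; what a row does not reach is not made up. A row lasts 1/8 s, in which the tool goes at most 62.5 mm and 10.7 degrees, less where a joint would pass 70% of its speed; a pose out of reach is approached as far as the arm can. A call with a gripper value outside its range is refused whole. "hand" is the closure, from 0 (fully open) to 1 (shut), set as the call begins (left out, the last holds). The fingers move at their own pace and stop on an object; "newtons" is the grip in N (left out, the last holds). Time passes only in rows, so rows that do not move let the fingers close, or fill a call up. It gives the time, the measured TCP pose, the force, the opening and the grip force at its end, in the units of the state.
- r.read_state(): the state, without advancing time (a new reading comes with each control period).
- vision.camera(name): name is "scene" or "side" or "wrist"; returns a dict with "color" (400x640x3 uint8, red, green, blue), "intrinsics" (3x3 intrinsics, pixels), "R" (3x3) and "t" (3): a world point X has camera coordinates R X + t; the wrist camera has in their place "mount" (4x4, takes a point from camera to tool coordinates, whose origin is the TCP and whose axes are the flange's). Camera axes: x right, y down, z forward; pixel columns grow to the right and rows downward; lengths in m; the calibration is good to about 2 mm. A picture is of the moment at which its call begins: read the wrist's pose just before it. There is no depth.
- r.close_job(): hands the job in; it is judged then, once.
The state is a dict: "time": time; "joint_positions": joint angles; "joint_vel": joint speeds; "joint_torque": joint torques, N m; "ee_pos": TCP position; "eef_rot": TCP orientation; "ft_force": force on the tool from outside, world axes, zero at the start; "torque": the same for the moment, N m; "width": finger opening in m; "grip_force": force on a finger pad.
Only numpy, scipy, OpenCV 4.12 (cv2) and the standard library are available. Lean on these libraries where they do the work, as an engineer would, in place of code of your own. Each camera call takes 0.05 s, during which the arm holds its last target. There are 200 camera calls.

## Working session

There is one attempt and no reset: what is moved stays moved. The work goes in short steps, Python scripts to look and compute and a tool call to move; the robot and the scene stay as the last step left them, time stands still between calls to the robot, and variables do not carry over. Pictures are saved under pics/ and viewed, at most 14 in all, crops included, and the job is handed in when it is done.

Besides the shell and the picture viewer there is one more tool, called after ">>>" in YAML: its name, and indented under it one key for each argument. drive_tool: Moves the arm, as the interface text tells. Its arguments: {"type":"object","properties":{"series":{"type":"array"},"hand":{"type":"number"},"newtons":{"type":"number"}},"required":["series"]}

```bash
mkdir -p pics; ls
cat > h.py <<'E'
import numpy as np, cv2
from bench import r, vision
from scipy.spatial.transform import Rotation as Ro
def snap(n,f):
    s=r.read_state(); c=vision.camera(n)
    cv2.imwrite('pics/'+f,c['color'][:,:,::-1]); 
    if n=='wrist':
        M=c['mount'];Rt=Ro.from_quat(s['eef_rot']).as_matrix();p=np.array(s['ee_pos'])
        Rc=Rt@M[:3,:3];tc=Rt@M[:3,3]+p
        c['R']=Rc.T;c['t']=-Rc.T@tc
    np.savez('pics/'+f[:-4]+'.npz',K=c['intrinsics'],R=c['R'],t=c['t']); return c
def load(f): return np.load('pics/'+f+'.npz')
def ray(f,u,v):
    d=load(f);R,t=d['R'],d['t'];o=-R.T@t
    return o,R.T@np.linalg.solve(d['K'],[u,v,1.])
def atz(f,u,v,z):
    o,d=ray(f,u,v);return (o+d*(z-o[2])/d[2]).round(4)
def proj(f,X):
    d=load(f);q=d['K']@(d['R']@np.array(X)+d['t']);return (q[:2]/q[2]).round(1)
E
python3 - <<'E'
from h import *
for n in ['scene','side','wrist']:
    c=snap(n,n+'0.png'); print(n,(-np.array(c['R']).T@c['t']).round(3),np.array(c['R'])[2].round(2))
print(r.read_state())
E
```

```text
pics
scene [ 0.156 -0.747  1.109] [ 0.3   0.54 -0.78]
side [0.173 0.44  0.691] [ 0.43 -0.53 -0.73]
wrist [0.626 0.079 0.385] [-0.   -0.29 -0.96]
{'time': 0.15, 'joint_positions': array([-0.0225724 ,  0.33272766, -0.06470653,  1.46072173,  0.02160209,
        1.34991062, -0.08844729]), 'joint_vel': array([ 0.00320611, -0.00232839, -0.00079899, -0.00267016, -0.00041209,
       -0.00013332,  0.00110239]), 'joint_torque': array([ 1.82067095e-03, -6.23630190e+01,  2.54254905e-02, -3.90143681e+01,
       -6.11935230e-02,  3.71907104e-02, -1.53469024e-06]), 'ee_pos': array([ 6.24699745e-01, -1.46701853e-05,  2.08848872e-01]), 'eef_rot': array([ 7.07089674e-01,  7.07123685e-01, -3.94725760e-04, -3.62577158e-04]), 'ft_force': array([ 0.48023361, -0.4320858 , -0.3855386 ]), 'torque': array([-0.00637868, -0.02214296, -0.00919502]), 'grip_force': 0.0, 'width': 0.08699684076217017}
```

View pics/scene0.png

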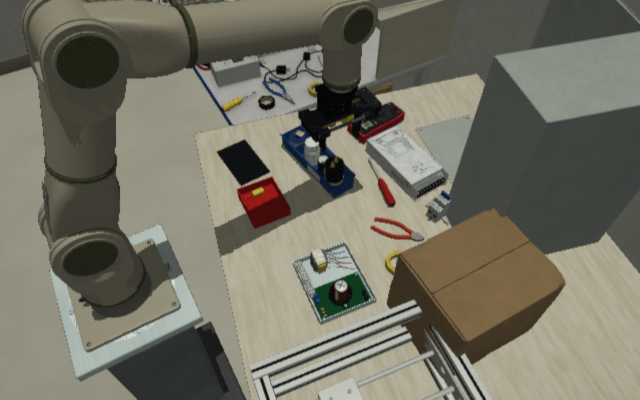

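View pics/side0.png

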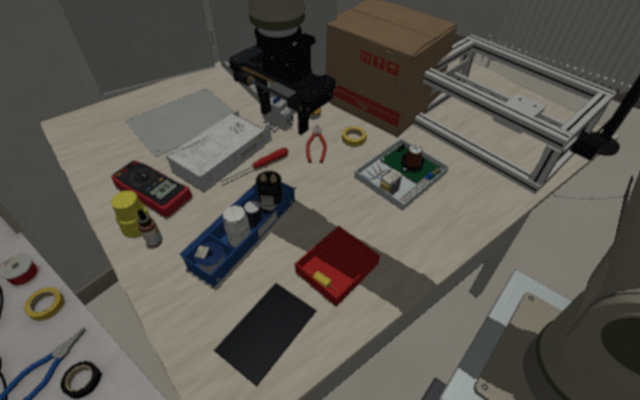

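View pics/wrist0.png

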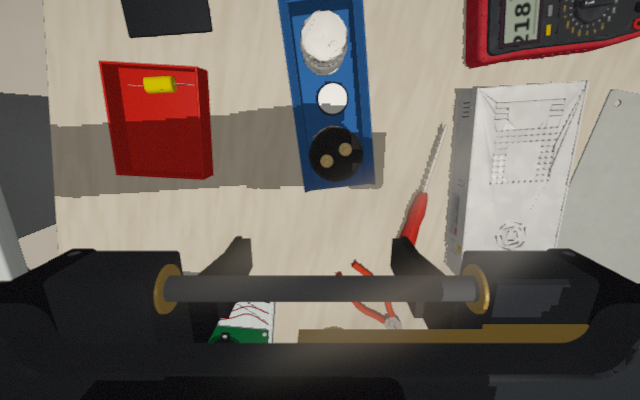

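The wrist view shows the bottle cap at (323,30), spare top at (332,98), motor cap top at (336,150), trough, scrap tray and mat. The side view shows the brown can in the cup at (414,155).

Run:
```python
from h import *
w='wrist0'
print('motor',atz(w,336,153,.091),'spare',atz(w,332,98,.054),'bottlecap',atz(w,323,33,.087))
print('trough corners z.052 near',atz(w,305,190,.052),atz(w,373,184,.052))
print('tray rim',[atz(w,*p,.032) for p in [(101,62),(207,68),(213,178),(117,178)]])
s='side0'
print('side: spare',atz(s,254,207,.054),'motor',atz(s,268,178,.091),'bottle',atz(s,235,213,.087))
print('old top',atz(s,415,147,.063),'scene',atz('scene0',341,285,.063),'scene spare',atz('scene0',322,160,.054))
print('mat side',[atz(s,*p,.004) for p in [(272,285),(316,311),(257,382),(216,347)]])
print('mat scene',[atz('scene0',*p,.004) for p in [(217,149),(245,140),(270,173),(239,182)]])
print('tray side',[atz(s,*p,.032) for p in [(338,230),(379,260),(334,302),(296,264)]])
print('PSU side',[atz(s,*p,.022) for p in [(394,139),(446,171),(405,206),(356,172)]])
def crop(f,x,y,w,h,k):
    return cv2.resize(cv2.imread(f)[y:y+h,x:x+w],None,fx=k,fy=k,interpolation=cv2.INTER_CUBIC)
a=crop('pics/side0.png',180,160,130,130,3); b=crop('pics/side0.png',350,130,130,130,3)
cv2.imwrite('pics/c1.png',np.hstack([a,b]))
```

```text
motor [0.6408 0.0449 0.091 ] spare [0.6374 0.0997 0.054 ] bottlecap [0.6273 0.1537 0.087 ]
trough corners z.052 near [ 0.6064 -0.0036  0.052 ] [0.6873 0.0038 0.052 ]
tray rim [array([0.3791, 0.1388, 0.032 ]), array([0.4972, 0.1327, 0.032 ]), array([0.4901, 0.0069, 0.032 ]), array([0.3697, 0.0068, 0.032 ])]
side: spare [0.6316 0.099  0.054 ] motor [0.6418 0.0431 0.091 ] bottle [0.6248 0.1516 0.087 ]
old top [ 0.4704 -0.2806  0.063 ] scene [ 0.4689 -0.2823  0.063 ] scene spare [0.6324 0.0996 0.054 ]
mat side [array([0.4961, 0.1883, 0.004 ]), array([0.3964, 0.1747, 0.004 ]), array([0.3893, 0.3312, 0.004 ]), array([0.4847, 0.3363, 0.004 ])]
mat scene [array([0.3924, 0.3422, 0.004 ]), array([0.4847, 0.3353, 0.004 ]), array([0.4934, 0.1706, 0.004 ]), array([0.3984, 0.1839, 0.004 ])]
tray side [array([0.4694, 0.0186, 0.032 ]), array([0.3627, 0.0248, 0.032 ]), array([0.3739, 0.1515, 0.032 ]), array([0.4799, 0.1361, 0.032 ])]
PSU side [array([ 0.5484, -0.3196,  0.022 ]), array([ 0.3862, -0.2991,  0.022 ]), array([ 0.402 , -0.1374,  0.022 ]), array([ 0.5499, -0.1542,  0.022 ])]
```

View pics/c1.png

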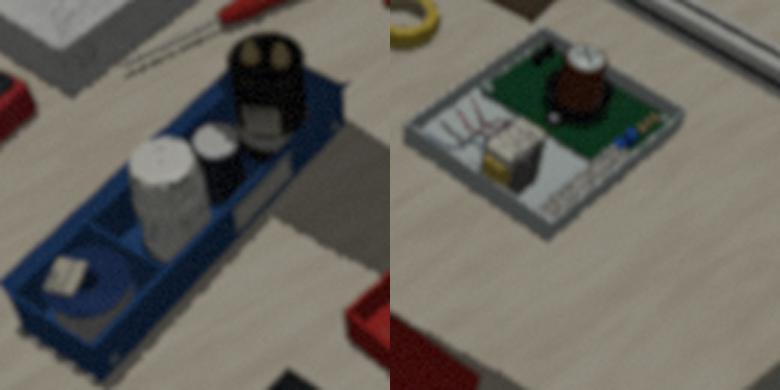

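>>> drive_tool:
  series:
    - [[0.2, 2, 0], 2]
    - [[0.2, 2, 0], 2]
    - [[0.2, 2, 0], 2]
    - [[0.2, 2, 0], 0]
    - [[0.2, 2, 0], 0]
    - [[0, 2, 0], 0]
    - [[0, 0, 0], 0]
    - [[0, 0, 0], 0]
    - [[0, 0, 0], 0]
    - [[0, 0, 0], 0]
  hand: 0
  newtons: 20

```text
time: 1.4
ee_pos: [0.6352, 0.1192, 0.2096]
eef_rot: [0.67, 0.743, 0.0, 0.0]
ft_force: [0.1, -0.5, 0.3]
width: 0.0874
grip_force: 0.0
```

Run:
```python
from h import *
snap('wrist','w1.png')
```

```text
(no output)
```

View pics/w1.png

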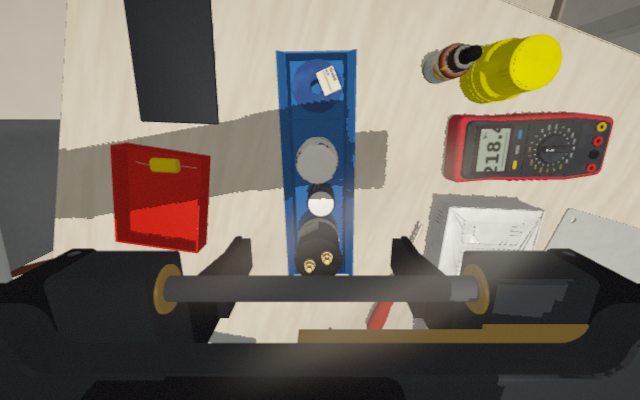

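Trough is now square with the gripper: bottle cap centre (317,160), spare top (321,205), motor cap top (319,262, partly hidden), tray rim corners about (111,144),(210,156),(205,251),(115,242).

Run:
```python
from h import *
w='w1'
print('motor',atz(w,318,262,.091),'spare',atz(w,321,205,.054),'bottlecap',atz(w,317,159,.087))
print('bay ctr', [atz(w,*p,.052) for p in [(278,52),(355,50),(289,274),(352,274)]])
print('tray rim',[atz(w,*p,.032) for p in [(111,144),(210,156),(205,251),(115,242)]])
print('mat',[atz(w,*p,.004) for p in [(140,122),(218,123)]])
```

```text
motor [0.6409 0.0403 0.091 ] spare [0.6385 0.0973 0.054 ] bottlecap [0.6281 0.1567 0.087 ]
bay ctr [array([0.5763, 0.2588, 0.052 ]), array([0.6563, 0.2691, 0.052 ]), array([ 0.6065, -0.002 ,  0.052 ]), array([0.6889, 0.0066, 0.052 ])]
tray rim [array([0.3779, 0.1412, 0.032 ]), array([0.4971, 0.1391, 0.032 ]), array([0.4893, 0.0094, 0.032 ]), array([0.3692, 0.0103, 0.032 ])]
mat [array([0.398 , 0.1687, 0.004 ]), array([0.4974, 0.1778, 0.004 ])]
```

>>> drive_tool:
  series:
    - [[0.2, -2.6, 0], 0]
    - [[0.2, -2.5, -1], 0]
    - [[0.2, -2.5, -2], 0]
    - [[0, 0, -3], 0]
    - [[0, 0, -3], 0]
    - [[0, 0, -3], 0]
    - [[0, 0, -2.3], 0]
    - [[0, 0, 0], 0]
    - [[0, 0, 0], 0]
    - [[0, 0, 0], 0]

```text
time: 2.7
ee_pos: [0.6419, 0.0441, 0.0679]
eef_rot: [0.669, 0.743, 0.001, 0.001]
ft_force: [0.3, -1.0, 0.2]
width: 0.0873
grip_force: 0.0
```

>>> drive_tool:
  series:
    - [[0, 0, 0], 0]
    - [[0, 0, 0], 0]
    - [[0, 0, 0], 0]
    - [[0, 0, 0], 0]
    - [[0, 0, 0], 0]
    - [[0, 0, 0], 0]
    - [[0, 0, 0], 0]
    - [[0, 0, 0.5], 0]
    - [[0, 0, 1], 0]
    - [[0, 0, 1], 0]
  hand: 1
  newtons: 25

```text
time: 3.95
ee_pos: [0.6412, 0.044, 0.0923]
eef_rot: [0.669, 0.743, 0.0, 0.0]
ft_force: [0.5, -0.3, -2.1]
width: 0.0541
grip_force: 25.0
```

>>> drive_tool:
  series:
    - [[0, 0, 2], 0]
    - [[0, 0, 2.5], 0]
    - [[-2, 0, 0], 0]
    - [[-3, 1, 0], 0]
    - [[-3, 2.5, 0], 0]
    - [[-3, 2.5, 0], 0]
    - [[-3, 3, 0], 0]
    - [[-3, 3, 0], 0]
    - [[-2, 3, 0], 0]
    - [[-0.4, 1.9, 0], 0]

```text
time: 5.2
ee_pos: [0.4461, 0.2149, 0.1381]
eef_rot: [0.668, 0.744, 0.001, 0.0]
ft_force: [0.4, -0.6, -2.4]
width: 0.0541
grip_force: 25.0
```

>>> drive_tool:
  series:
    - [[0, 0, -1], 0]
    - [[0, 0, -1.5], 0]
    - [[0, 0, -1.5], 0]
    - [[0, 0, -1], 0]
    - [[0, 0, -0.8], 0]
    - [[0, 0, -0.6], 0]
    - [[0, 0, 0], 0]
    - [[0, 0, 0], 0]
    - [[0, 0, 0], 0]
    - [[0, 0, 0], 0]

```text
time: 6.45
ee_pos: [0.4472, 0.2131, 0.0727]
eef_rot: [0.669, 0.743, 0.0, 0.0]
ft_force: [0.1, -0.6, -1.8]
width: 0.0544
grip_force: 25.0
```

>>> drive_tool:
  series:
    - [[0, 0, -0.2], 0]
    - [[0, 0, -0.2], 0]
    - [[0, 0, -0.1], 0]
    - [[0, 0, 0], 0]
    - [[0, 0, 0], 0]
    - [[0, 0, 0], 0]
    - [[0, 0, 0], 0]
    - [[0, 0, 0], 0]
    - [[0, 0, 0], 0]
    - [[0, 0, 0], 0]

```text
time: 7.7
ee_pos: [0.447, 0.213, 0.0675]
eef_rot: [0.669, 0.743, 0.0, 0.0]
ft_force: [-0.1, 0.3, -2.0]
width: 0.0539
grip_force: 25.0
```

>>> drive_tool:
  series:
    - [[0, 0, 0], 0]
    - [[0, 0, 0], 0]
    - [[0, 0, 0], 0]
    - [[0, 0, 0], 0]
    - [[0, 0, 1], 0]
    - [[0, 0, 2], 0]
    - [[0, 0, 2], 0]
    - [[0, 0, 3], 0]
    - [[0, 0, 1], 0]
    - [[3, 0, 0], 0]
  hand: 0

```text
time: 8.95
ee_pos: [0.4768, 0.2138, 0.1588]
eef_rot: [0.668, 0.744, 0.001, 0.0]
ft_force: [0.7, -0.8, 0.0]
width: 0.0869
grip_force: 0.0
```

>>> drive_tool:
  series:
    - [[3, -1, 0], 0]
    - [[3, -1, 0], 0]
    - [[3, -1, 0], 0]
    - [[3, -1, 0], 0]
    - [[2.1, -1.9, 0], 0]
    - [[1, 0, -1], 0]
    - [[0, 0, -3], 0]
    - [[0, 0, -3], 0]
    - [[0, 0, -2], 0]
    - [[0, 0, 0], 0]

```text
time: 10.2
ee_pos: [0.6266, 0.1544, 0.0657]
eef_rot: [0.669, 0.743, -0.001, -0.001]
ft_force: [0.2, 0.7, -0.1]
width: 0.0873
grip_force: 0.0
```

>>> drive_tool:
  series:
    - [[0, 0, 0], 0]
    - [[0, 0, 0], 0]
    - [[0, 0, 0], 0]
    - [[0, 0, 0], 0]
    - [[0, 0, 0], 0]
    - [[0, 0, 0], 0]
    - [[0, 0, 0], 0]
    - [[0, 0, 0.5], 0]
    - [[0, 0, 1.5], 0]
    - [[0, 0, 2], 0]
  hand: 1
  newtons: 20

```text
time: 11.45
ee_pos: [0.628, 0.154, 0.1087]
eef_rot: [0.669, 0.743, -0.0, -0.0]
ft_force: [0.1, 0.3, -1.1]
width: 0.0436
grip_force: 20.0
```

>>> drive_tool:
  series:
    - [[0, 0, 2], 0]
    - [[0, 0, 2], 0]
    - [[-2, 2, 0], 0]
    - [[-2.5, 3, 0], 0]
    - [[-3, 3, 0], 0]
    - [[-3, 3, 0], 0]
    - [[-3, 2, 0], 0]
    - [[-3, 1, 0], 0]
    - [[-2.3, 0.3, 0], 0]
    - [[0, 0, -1], 0]

```text
time: 12.7
ee_pos: [0.4394, 0.2982, 0.1391]
eef_rot: [0.668, 0.744, 0.001, 0.0]
ft_force: [0.4, -0.1, -1.3]
width: 0.0431
grip_force: 20.0
```

>>> drive_tool:
  series:
    - [[0, 0, -1.5], 0]
    - [[0, 0, -1.5], 0]
    - [[0, 0, -1.5], 0]
    - [[0, 0, -1], 0]
    - [[0, 0, -0.7], 0]
    - [[0, 0, -0.4], 0]
    - [[0, 0, -0.3], 0]
    - [[0, 0, -0.1], 0]
    - [[0, 0, 0], 0]
    - [[0, 0, 0], 0]

```text
time: 13.95
ee_pos: [0.4403, 0.2975, 0.0684]
eef_rot: [0.669, 0.743, 0.001, 0.0]
ft_force: [-2.1, 0.1, 4.9]
width: 0.0434
grip_force: 20.0
```

>>> drive_tool:
  series:
    - [[0, 0, 0], 0]
    - [[0, 0, 0], 0]
    - [[0, 0, 0], 0]
    - [[0, 0, 0], 0]
    - [[0, 0, 1], 0]
    - [[0, 0, 2], 0]
    - [[0, 0, 2], 0]
    - [[0, 0, 3], 0]
    - [[0, 0, 3], 0]
    - [[0, 0, 3], 0]
  hand: 0

```text
time: 15.2
ee_pos: [0.44, 0.2971, 0.2093]
eef_rot: [0.669, 0.743, 0.0, 0.0]
ft_force: [0.9, -0.2, -0.1]
width: 0.0871
grip_force: 0.0
```

Run:
```python
from h import *
snap('side','s1.png')
```

```text
(no output)
```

View pics/s1.png

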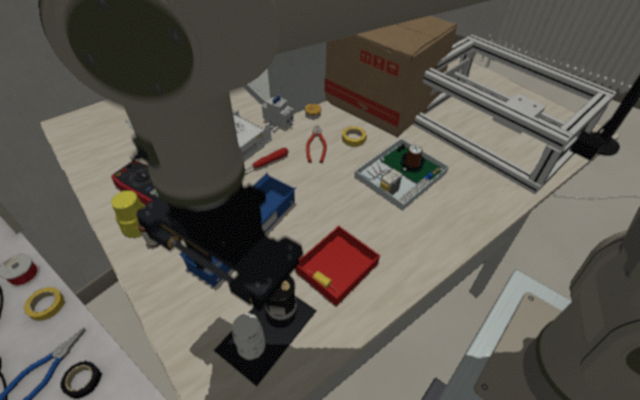

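Both tall things stand on the mat (motor cap (281,300), bottle (248,337)). Next the failed capacitor; look at it from near.

>>> drive_tool:
  series:
    - [[0.3, -5, 0], 0]
    - [[0.3, -5.5, 0], 0]
    - [[0.3, -5.5, 0], 0]
    - [[0.3, -5.5, 0], 0]
    - [[0.3, -5.5, 0], 0]
    - [[0.3, -5.5, 0], 0]
    - [[0.3, -5.5, 0], 0]
    - [[0.3, -5.5, 0], 0]
    - [[0.3, -5.5, 0], 0]
    - [[0.3, -4, 0], 0]

```text
time: 16.5
ee_pos: [0.4697, -0.2355, 0.2082]
eef_rot: [0.67, 0.743, 0.0, 0.001]
ft_force: [-1.1, 0.8, 0.1]
width: 0.0873
grip_force: 0.0
```

Run:
```python
from h import *
import time
c=snap('wrist','w2.png'); print(r.read_state()['ee_pos'])
s='side0'
print('frame base',[atz(s,*p,0.0) for p in [(417,115),(540,186)]])
```

```text
[ 0.46889786 -0.24048644  0.20806154]
frame base [array([ 0.5697, -0.4807,  0.    ]), array([ 0.1939, -0.4251,  0.    ])]
```

View pics/w2.png

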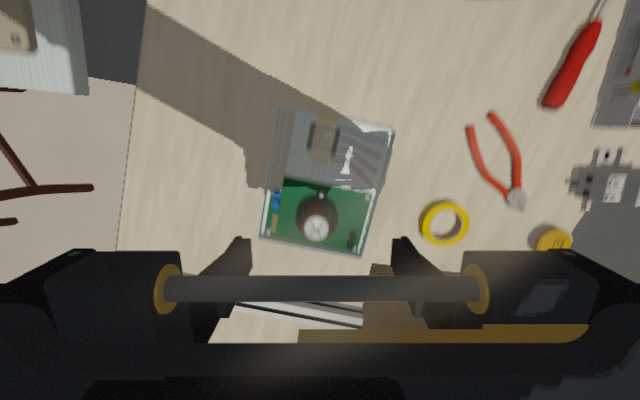

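Failed can's bulged top is at (317,229), cup ring about it, transformer (323,140) away on +y.

Run:
```python
from h import *
print(atz('w2',317,229,.062), r.read_state()['ee_pos'])
im=cv2.imread('pics/w2.png')[170:260,250:390]
cv2.imwrite('pics/c2.png',cv2.resize(cv2.convertScaleAbs(im,alpha=1.6,beta=20),None,fx=5,fy=5,interpolation=cv2.INTER_CUBIC))
```

```text
[ 0.4711 -0.2852  0.062 ] [ 0.46889786 -0.24048644  0.20806154]
```

View pics/c2.png

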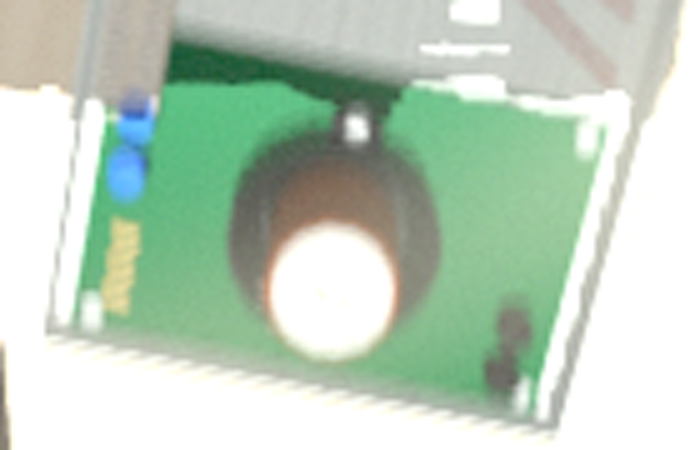

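>>> drive_tool:
  series:
    - [[0.1, -1.5, 0], 0]
    - [[0, -2, 0], 0]
    - [[0, -1.5, -2], 0]
    - [[0, 0, -3], 0]
    - [[0, 0, -3], 0]
    - [[0, 0, -2], 0]
    - [[0, 0, 0], 0]
    - [[0, 0, 0], 0]
    - [[0, 0, 0], 0]
    - [[0, 0, 0], 0]

```text
time: 17.8
ee_pos: [0.4714, -0.2831, 0.1082]
eef_rot: [0.669, 0.743, 0.0, 0.001]
ft_force: [-0.1, 0.2, -0.6]
width: 0.0869
grip_force: 0.0
```

Run:
```python
from h import *
print(r.read_state()['ee_pos'], atz('w2',317,218,.026),atz('w2',316.6,228,.062))
```

```text
[ 0.4714124  -0.28312801  0.10820791] [ 0.4705 -0.284   0.026 ] [ 0.4705 -0.284   0.062 ]
```

Estimates agree: cup axis about (0.4705, -0.283).

>>> drive_tool:
  series:
    - [[0, 0, -2], 0]
    - [[0, 0, -2], 0]
    - [[0, 0, -1.5], 0]
    - [[0, 0, -1.2], 0]
    - [[0, 0, 0], 0]
    - [[0, 0, 0], 0]
    - [[0, 0, 0], 0]
    - [[0, 0, 0], 0]
    - [[0, 0, 0], 0]
    - [[0, 0, 0], 0]

```text
time: 19.05
ee_pos: [0.4711, -0.283, 0.0405]
eef_rot: [0.669, 0.743, 0.0, 0.0]
ft_force: [-0.3, -0.0, -0.4]
width: 0.0869
grip_force: 0.0
```

>>> drive_tool:
  series:
    - [[0, 0, 0], 0]
    - [[0, 0, 0], 0]
    - [[0, 0, 0], 0]
    - [[0, 0, 0], 0]
    - [[0, 0, 0], 0]
    - [[0, 0, 0], 0]
    - [[0, 0, 0], 0]
    - [[0, 0, 0], 0]
    - [[0, 0, 0], 0]
    - [[0, 0, 0], 0]
  hand: 1
  newtons: 15

```text
time: 20.3
ee_pos: [0.4709, -0.283, 0.0404]
eef_rot: [0.669, 0.743, 0.0, -0.0]
ft_force: [-0.1, 0.1, 0.1]
width: 0.033
grip_force: 15.0
```

>>> drive_tool:
  series:
    - [[0, 0, 1], 0]
    - [[0, 0, 2], 0]
    - [[0, 0, 2.5], 0]
    - [[0, 2, 1.5], 0]
    - [[-0.6, 5, 0], 0]
    - [[-0.8, 6, 0], 0]
    - [[-0.8, 6, 0], 0]
    - [[-0.8, 6, 0], 0]
    - [[-0.8, 6, 0], 0]
    - [[0, 3.5, 0], 0]

```text
time: 21.55
ee_pos: [0.4325, 0.0649, 0.1114]
eef_rot: [0.668, 0.744, 0.001, 0.0]
ft_force: [0.9, -1.0, -0.8]
width: 0.0329
grip_force: 15.0
```

>>> drive_tool:
  series:
    - [[0, 0, 0], 0]
    - [[0, 0, -1.5], 0]
    - [[0, 0, -2], 0]
    - [[0, 0, -2], 0]
    - [[0, 0, -1], 0]
    - [[0, 0, -0.8], 0]
    - [[0, 0, -0.3], 0]
    - [[0, 0, 0], 0]
    - [[0, 0, 0], 0]
    - [[0, 0, 0], 0]

```text
time: 22.8
ee_pos: [0.4333, 0.0621, 0.0348]
eef_rot: [0.669, 0.743, 0.0, 0.0]
ft_force: [0.5, -0.4, -0.5]
width: 0.0337
grip_force: 15.0
```

>>> drive_tool:
  series:
    - [[0, 0, 0], 0]
    - [[0, 0, 0], 0]
    - [[0, 0, 0], 0]
    - [[0, 0, 0], 0]
    - [[0, 0, 1], 0]
    - [[0, 0, 2], 0]
    - [[0, 0, 3], 0]
    - [[0, 0, 3], 0]
    - [[0, 0, 3], 0]
    - [[1, 0, 0], 0]
  hand: 0.4

```text
time: 24.05
ee_pos: [0.4445, 0.0624, 0.1574]
eef_rot: [0.669, 0.743, 0.002, 0.001]
ft_force: [0.0, -0.1, 0.4]
width: 0.0518
grip_force: 0.0
```

>>> drive_tool:
  series:
    - [[2, 0.4, 0], 9]
    - [[2, 0.4, 0], 9]
    - [[2, 0.4, 0], 9]
    - [[2, 0.4, 0], 9]
    - [[2, 0.4, 0], 9]
    - [[2, 0.4, 0], 9]
    - [[2, 0.4, 0], 9]
    - [[2, 0.4, 0], 9]
    - [[2, 0.4, 0], 9]
    - [[1.3, 0, 0], 9]
  hand: 0

```text
time: 25.3
ee_pos: [0.6366, 0.0983, 0.1534]
eef_rot: [-0.055, 0.998, 0.0, -0.001]
ft_force: [-0.8, 0.4, 0.7]
width: 0.0869
grip_force: 0.0
```

Run:
```python
from h import *
s=r.read_state();print(s['ee_pos'],s['joint_positions'].round(2), Ro.from_quat(s['eef_rot']).as_matrix()[:,1])
a=snap('wrist','w3.png')['color'];b=snap('side','s3.png')['color']
cv2.imwrite('pics/c3.png',cv2.resize(np.hstack([a,b])[:,:,::-1],(800,250),interpolation=cv2.INTER_AREA))
```

```text
[0.6365581  0.09834943 0.15344646] [-0.11  0.41 -0.15  1.47  0.06  1.26  1.41] [-1.10108741e-01  9.93919511e-01  2.65427843e-04]
```

View pics/c3.png

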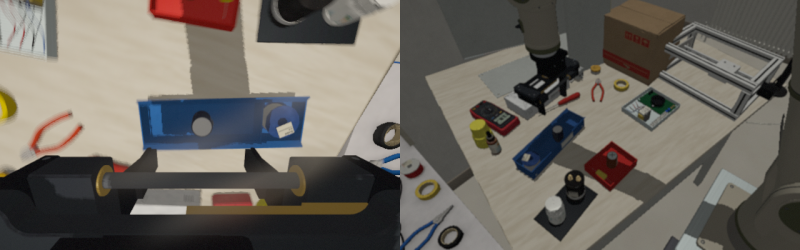

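Spare stands alone in the trough (wrist ~(323,196)); old can stands in the tray; both tall ones on the mat.

Run:
```python
from h import *
g=cv2.cvtColor(cv2.imread('pics/w3.png'),cv2.COLOR_BGR2GRAY)[165:230,285:360]
m=(g>110).astype(np.uint8);n,l,st,ce=cv2.connectedComponentsWithStats(m)
for i in range(1,n):
    if st[i,4]>60: print(st[i],ce[i]+[285,165],atz('w3',*(ce[i]+[285,165]),.054))
print(atz('w3',323,196,.054))
```

```text
[ 23  24  30  28 661] [322.67473525 202.6096823 ] [0.6387 0.0993 0.054 ]
[0.6318 0.0988 0.054 ]
```

>>> drive_tool:
  series:
    - [[0.2, 0.1, -2], 0]
    - [[0, 0, -3], 0]
    - [[0, 0, -3], 0]
    - [[0, 0, -2], 0]
    - [[0, 0, -1.2], 0]
    - [[0, 0, -0.7], 0]
    - [[0, 0, 0], 0]
    - [[0, 0, 0], 0]
    - [[0, 0, 0], 0]
    - [[0, 0, 0], 0]

```text
time: 26.65
ee_pos: [0.6382, 0.099, 0.0359]
eef_rot: [-0.052, 0.999, 0.0, 0.0]
ft_force: [-0.2, 0.3, -0.6]
width: 0.0869
grip_force: 0.0
```

>>> drive_tool:
  series:
    - [[0, 0, 0], 0]
    - [[0, 0, 0], 0]
    - [[0, 0, 0], 0]
    - [[0, 0, 0], 0]
    - [[0, 0, 0], 0]
    - [[0, 0, 0], 0]
    - [[0, 0, 0], 0]
    - [[0, 0, 0], 0]
    - [[0, 0, 0], 0]
    - [[0, 0, 0], 0]
  hand: 1
  newtons: 15

```text
time: 27.9
ee_pos: [0.638, 0.0991, 0.0355]
eef_rot: [-0.052, 0.999, 0.0, -0.0]
ft_force: [-0.6, 0.5, 0.6]
width: 0.0339
grip_force: 15.0
```

>>> drive_tool:
  series:
    - [[0, 0, 1], 0]
    - [[0, 0, 2], 0]
    - [[0, 0, 3], 0]
    - [[0, 0, 3], 0]
    - [[-1, -3, 0.5], -9]
    - [[-2, -5, 0], -9]
    - [[-2, -5, 0], -9]
    - [[-2, -5, 0], -9]
    - [[-2, -5, 0], -9]
    - [[-2, -5, 0], -9]

```text
time: 29.15
ee_pos: [0.5277, -0.1826, 0.1324]
eef_rot: [0.409, 0.913, 0.0, 0.001]
ft_force: [0.6, -0.3, -0.1]
width: 0.0338
grip_force: 15.0
```

>>> drive_tool:
  series:
    - [[-2, -4, 0], -9]
    - [[-2, -3, 0], -9]
    - [[-1.8, -2.2, 0], -9]
    - [[0, -1, 0], -9]
    - [[0, 0, -2], 0]
    - [[0, 0, -2], 0]
    - [[0, 0, -1], 0]
    - [[0, 0, 0], 0]
    - [[0, 0, 0], 0]
    - [[0, 0, 0], 0]

```text
time: 30.4
ee_pos: [0.4705, -0.2832, 0.0813]
eef_rot: [0.669, 0.743, 0.0, 0.001]
ft_force: [-0.6, 0.1, -0.4]
width: 0.034
grip_force: 15.0
```

Run:
```python
from h import *
s=r.read_state();print(s['ee_pos'])
a=snap('side','s4.png')['color'][110:220,340:470];b=snap('scene','e4.png')['color'][210:330,280:400]
f=lambda i:cv2.resize(i,(400,400),interpolation=cv2.INTER_CUBIC)
cv2.imwrite('pics/c4.png',np.hstack([f(a),f(b)])[:,:,::-1])
```

```text
[ 0.47049079 -0.28315752  0.08128905]
```

View pics/c4.png

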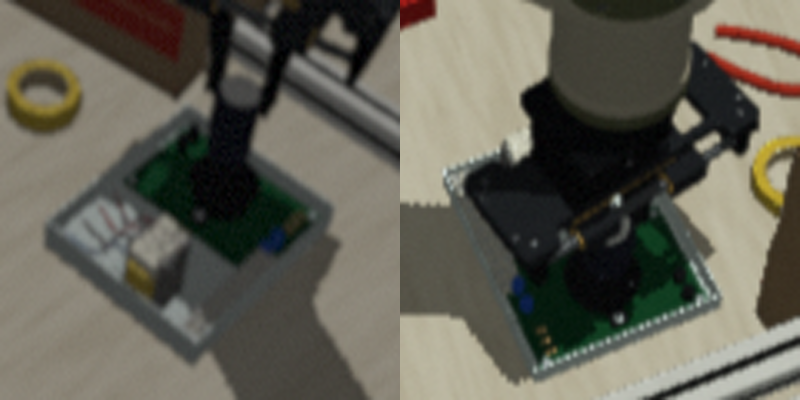

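The can hangs over the cup in both views (side ~(416,160)). Lower gently.

>>> drive_tool:
  series:
    - [[0, 0, -1], 0]
    - [[0, 0, -0.7], 0]
    - [[0, 0, -0.5], 0]
    - [[0, 0, -0.4], 0]
    - [[0, 0, -0.4], 0]
    - [[0, 0, -0.3], 0]
    - [[0, 0, -0.3], 0]
    - [[0, 0, 0], 0]
    - [[0, 0, 0], 0]
    - [[0, 0, 0], 0]

```text
time: 31.75
ee_pos: [0.4701, -0.283, 0.0446]
eef_rot: [0.669, 0.743, 0.0, 0.0]
ft_force: [0.8, 0.0, -0.4]
width: 0.0337
grip_force: 15.0
```

>>> drive_tool:
  series:
    - [[0, 0, -0.1], 0]
    - [[0, 0, -0.1], 0]
    - [[0, 0, 0], 0]
    - [[0, 0, 0], 0]
    - [[0, 0, 0], 0]
    - [[0, 0, 0], 0]
    - [[0, 0, 0], 0]
    - [[0, 0, 0], 0]
    - [[0, 0, 0], 0]
    - [[0, 0, 0], 0]

```text
time: 33.0
ee_pos: [0.47, -0.283, 0.0425]
eef_rot: [0.669, 0.743, 0.0, 0.0]
ft_force: [-0.1, -0.7, -1.0]
width: 0.0336
grip_force: 15.0
```

>>> drive_tool:
  series:
    - [[0, 0, 0], 0]
    - [[0, 0, 0], 0]
    - [[0, 0, 0], 0]
    - [[0, 0, 0], 0]
    - [[0, 0, 1], 0]
    - [[0, 0, 2], 0]
    - [[0, 0, 3], 0]
    - [[0, 0, 3], 0]
    - [[0, 1, 3], 0]
    - [[0, 3, 2], 0]
  hand: 0.3

```text
time: 34.25
ee_pos: [0.47, -0.2442, 0.1847]
eef_rot: [0.67, 0.742, 0.0, 0.001]
ft_force: [0.5, 0.1, -0.2]
width: 0.0609
grip_force: 0.0
```

>>> drive_tool:
  series:
    - [[0, 2, 1], 0]
    - [[0, 0, 0.5], 0]
    - [[0, 0, 0], 0]
    - [[0, 0, 0], 0]
    - [[0, 0, 0], 0]
    - [[0, 0, 0], 0]
    - [[0, 0, 0], 0]
    - [[0, 0, 0], 0]
    - [[0, 0, 0], 0]
    - [[0, 0, 0], 0]
  hand: 0

```text
time: 35.5
ee_pos: [0.47, -0.2229, 0.1975]
eef_rot: [0.669, 0.743, 0.0, 0.0]
ft_force: [0.4, -0.2, -0.2]
width: 0.0866
grip_force: 0.0
```

Run:
```python
from h import *
s=r.read_state();print(s['ee_pos'])
a=snap('wrist','w5.png')['color'];b=snap('side','s5.png')['color']
f=lambda i:cv2.resize(i,(400,400),interpolation=cv2.INTER_CUBIC)
cv2.imwrite('pics/c5.png',np.hstack([f(a[170:260,260:380]),f(b[110:220,340:470])])[:,:,::-1])
```

```text
[ 0.47002217 -0.22294454  0.19747059]
```

View pics/c5.png

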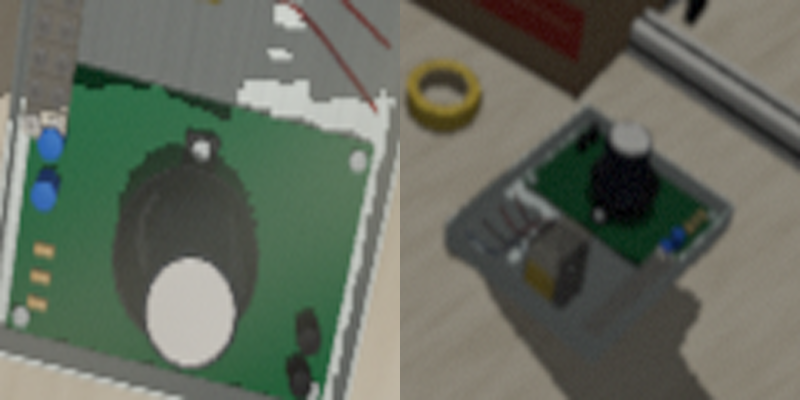

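Spare stands upright in the cup (top at crop (190,312), side view upright). Now the returns, motor capacitor first.

>>> drive_tool:
  series:
    - [[0, 3, 0], 0]
    - [[-0.3, 5, 0], 0]
    - [[-0.3, 5.5, 0], 0]
    - [[-0.3, 5.5, 0], 0]
    - [[-0.3, 5.5, 0], 0]
    - [[-0.3, 5.5, 0], 0]
    - [[-0.4, 5.5, 0], 0]
    - [[-0.4, 5, 0], 0]
    - [[-0.3, 3, 0], 0]
    - [[0, 0, 0], 0]

```text
time: 36.85
ee_pos: [0.4433, 0.2145, 0.1974]
eef_rot: [0.668, 0.745, 0.0, -0.0]
ft_force: [-0.4, -0.3, 1.5]
width: 0.0872
grip_force: 0.0
```

>>> drive_tool:
  series:
    - [[0, 0, -2], 0]
    - [[0, 0, -3], 0]
    - [[0, 0, -3], 0]
    - [[0, 0, -3], 0]
    - [[0, 0, -2], 0]
    - [[0, 0, 0], 0]
    - [[0, 0, 0], 0]
    - [[0, 0, 0], 0]
    - [[0, 0, 0], 0]
    - [[0, 0, 0], 0]

```text
time: 38.1
ee_pos: [0.4442, 0.2121, 0.0678]
eef_rot: [0.669, 0.743, 0.0, 0.0]
ft_force: [-0.3, -0.7, -0.1]
width: 0.0869
grip_force: 0.0
```

>>> drive_tool:
  series:
    - [[0, 0, 0], 0]
    - [[0, 0, 0], 0]
    - [[0, 0, 0], 0]
    - [[0, 0, 0], 0]
    - [[0, 0, 0], 0]
    - [[0, 0, 0], 0]
    - [[0, 0, 0], 0]
    - [[0, 0, 1], 0]
    - [[0, 0, 2], 0]
    - [[0, 0, 2], 0]
  hand: 1
  newtons: 25

```text
time: 39.35
ee_pos: [0.4435, 0.2119, 0.1183]
eef_rot: [0.669, 0.743, -0.0, -0.0]
ft_force: [0.7, -0.3, -2.3]
width: 0.0543
grip_force: 25.0
```

>>> drive_tool:
  series:
    - [[0, 0, 2], 0]
    - [[2, -2, 0], 0]
    - [[3, -2.5, 0], 0]
    - [[3, -3, 0], 0]
    - [[3, -3, 0], 0]
    - [[3, -2.5, 0], 0]
    - [[3, -2, 0], 0]
    - [[2, -1.4, 0], 0]
    - [[0.7, -0.5, 0], 0]
    - [[0, 0, 0], 0]

```text
time: 40.6
ee_pos: [0.6406, 0.0433, 0.1374]
eef_rot: [0.669, 0.743, -0.0, -0.0]
ft_force: [0.2, -0.6, -1.8]
width: 0.0541
grip_force: 25.0
```

>>> drive_tool:
  series:
    - [[0, 0, -1], 0]
    - [[0, 0, -1.5], 0]
    - [[0, 0, -1.5], 0]
    - [[0, 0, -1], 0]
    - [[0, 0, -0.8], 0]
    - [[0, 0, -0.6], 0]
    - [[0, 0, -0.3], 0]
    - [[0, 0, 0], 0]
    - [[0, 0, 0], 0]
    - [[0, 0, 0], 0]

```text
time: 41.85
ee_pos: [0.6412, 0.043, 0.0708]
eef_rot: [0.669, 0.743, 0.0, 0.0]
ft_force: [0.2, -0.4, -2.9]
width: 0.0543
grip_force: 25.0
```

>>> drive_tool:
  series:
    - [[0, 0, -0.2], 0]
    - [[0, 0, -0.1], 0]
    - [[0, 0, 0], 0]
    - [[0, 0, 0], 0]
    - [[0, 0, 0], 0]
    - [[0, 0, 0], 0]
    - [[0, 0, 0], 0]
    - [[0, 0, 0], 0]
    - [[0, 0, 0], 0]
    - [[0, 0, 0], 0]

```text
time: 43.1
ee_pos: [0.641, 0.043, 0.0675]
eef_rot: [0.669, 0.743, 0.0, 0.0]
ft_force: [-0.2, -0.1, -1.8]
width: 0.0545
grip_force: 25.0
```

>>> drive_tool:
  series:
    - [[0, 0, 0], 0]
    - [[0, 0, 0], 0]
    - [[0, 0, 0], 0]
    - [[0, 0, 0], 0]
    - [[0, 0, 1], 0]
    - [[0, 0, 2], 0]
    - [[0, 0, 3], 0]
    - [[0, 0, 3], 0]
    - [[-2, 2, 2], 0]
    - [[-2.5, 3, 0], 0]
  hand: 0

```text
time: 44.35
ee_pos: [0.5971, 0.0928, 0.1812]
eef_rot: [0.67, 0.742, 0.002, 0.002]
ft_force: [0.5, 0.6, -0.9]
width: 0.0868
grip_force: 0.0
```

>>> drive_tool:
  series:
    - [[-3, 4, 0], 0]
    - [[-3, 4, 0], 0]
    - [[-3, 4, 0], 0]
    - [[-3, 4, 0], 0]
    - [[-3, 3.5, 0], 0]
    - [[-0.6, 0.9, 0], 0]
    - [[0, 0, -2], 0]
    - [[0, 0, -3], 0]
    - [[0, 0, -3], 0]
    - [[0, 0, -1], 0]

```text
time: 45.6
ee_pos: [0.4402, 0.2959, 0.0869]
eef_rot: [0.67, 0.743, -0.001, 0.0]
ft_force: [1.2, 0.0, 0.8]
width: 0.087
grip_force: 0.0
```

>>> drive_tool:
  series:
    - [[0, 0.1, -1], 0]
    - [[0, 0, -0.9], 0]
    - [[0, 0, 0], 0]
    - [[0, 0, 0], 0]
    - [[0, 0, 0], 0]
    - [[0, 0, 0], 0]
    - [[0, 0, 0], 0]
    - [[0, 0, 0], 0]
    - [[0, 0, 0], 0]
    - [[0, 0, 0], 0]

```text
time: 46.85
ee_pos: [0.44, 0.298, 0.0685]
eef_rot: [0.669, 0.743, 0.0, 0.0]
ft_force: [-0.8, -0.6, 0.4]
width: 0.0871
grip_force: 0.0
```

>>> drive_tool:
  series:
    - [[0, 0, 0], 0]
    - [[0, 0, 0], 0]
    - [[0, 0, 0], 0]
    - [[0, 0, 0], 0]
    - [[0, 0, 0], 0]
    - [[0, 0, 0], 0]
    - [[0, 0, 0], 0]
    - [[0, 0, 1], 0]
    - [[0, 0, 2], 0]
    - [[0, 0, 3], 0]
  hand: 1
  newtons: 20

```text
time: 48.1
ee_pos: [0.4396, 0.2977, 0.129]
eef_rot: [0.669, 0.743, -0.001, -0.0]
ft_force: [0.4, 0.4, -0.2]
width: 0.043
grip_force: 20.0
```

>>> drive_tool:
  series:
    - [[0, 0, 1.5], 0]
    - [[2, -1.5, 0], 0]
    - [[3, -2, 0], 0]
    - [[3, -2.5, 0], 0]
    - [[3, -2.5, 0], 0]
    - [[3, -2.5, 0], 0]
    - [[2.5, -2, 0], 0]
    - [[1.5, -1, 0], 0]
    - [[0.8, -0.3, 0], 0]
    - [[0, 0, 0], 0]

```text
time: 49.35
ee_pos: [0.6278, 0.1559, 0.1433]
eef_rot: [0.669, 0.743, 0.0, -0.0]
ft_force: [-0.3, 1.1, -0.5]
width: 0.0432
grip_force: 20.0
```

>>> drive_tool:
  series:
    - [[0, 0, -1.5], 0]
    - [[0, 0, -1.5], 0]
    - [[0, 0, -1.5], 0]
    - [[0, 0, -1], 0]
    - [[0, 0, -0.8], 0]
    - [[0, 0, -0.6], 0]
    - [[0, 0, -0.4], 0]
    - [[0, 0, -0.2], 0]
    - [[0, 0, 0], 0]
    - [[0, 0, 0], 0]

```text
time: 50.6
ee_pos: [0.6282, 0.1551, 0.0688]
eef_rot: [0.669, 0.743, 0.0, 0.0]
ft_force: [0.3, 0.1, -1.6]
width: 0.0432
grip_force: 20.0
```

>>> drive_tool:
  series:
    - [[0, 0, -0.1], 0]
    - [[0, 0, 0], 0]
    - [[0, 0, 0], 0]
    - [[0, 0, 0], 0]
    - [[0, 0, 0], 0]
    - [[0, 0, 0], 0]
    - [[0, 0, 0], 0]
    - [[0, 0, 0], 0]
    - [[0, 0, 0], 0]
    - [[0, 0, 0], 0]

```text
time: 51.85
ee_pos: [0.6281, 0.155, 0.0675]
eef_rot: [0.669, 0.743, 0.0, 0.0]
ft_force: [0.1, 0.2, 0.8]
width: 0.0431
grip_force: 20.0
```

>>> drive_tool:
  series:
    - [[0, 0, 0], 0]
    - [[0, 0, 0], 0]
    - [[0, 0, 0], 0]
    - [[0, 0, 0], 0]
    - [[0, 0, 1], 0]
    - [[0, 0, 2], 0]
    - [[0, 0, 3], 0]
    - [[0, 0, 3], 0]
    - [[0, -1, 4], 0]
    - [[0, -2.5, 1.1], 0]
  hand: 0

```text
time: 53.1
ee_pos: [0.6292, 0.1216, 0.2135]
eef_rot: [0.668, 0.744, 0.003, 0.001]
ft_force: [1.0, -0.5, 0.0]
width: 0.0872
grip_force: 0.0
```

>>> drive_tool:
  series:
    - [[0, 0, 0], 0]
    - [[0.7, 0, 0], 0]
    - [[0, 0, 0], 0]
    - [[0, 0, 0], 0]
    - [[0, 0, 0], 0]
    - [[0, 0, 0], 0]
    - [[0, 0, 0], 0]
    - [[0, 0, 0], 0]
    - [[0, 0, 0], 0]
    - [[0, 0, 0], 0]

```text
time: 54.35
ee_pos: [0.635, 0.12, 0.2085]
eef_rot: [0.669, 0.743, 0.0, 0.0]
ft_force: [-0.7, 0.3, 0.1]
width: 0.0872
grip_force: 0.0
```

Run:
```python
from h import *
s=r.read_state();print(s['ee_pos'],s['ft_force'])
a=snap('wrist','w6.png')['color'];b=snap('side','s6.png')['color']
cv2.imwrite('pics/c6.png',np.hstack([a[40:340,100:480],b[100:400,130:530]])[:,:,::-1])
```

```text
[0.63503885 0.12002379 0.20849262] [-0.65923218  0.34867739  0.13341313]
```

View pics/c6.png

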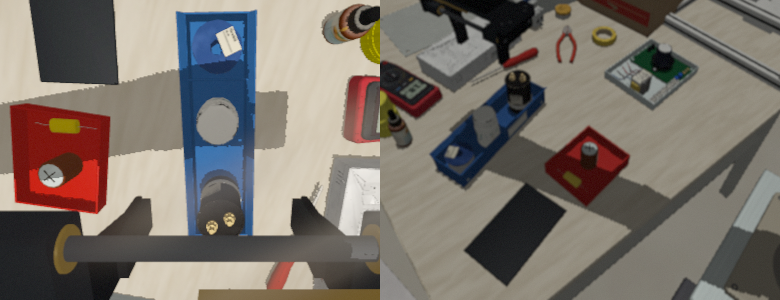

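Bottle cap (317,161) and motor cap (320,260) are back at their starting pixels; the failed can stands in the tray, the spare in the cup. Quick numeric comparison with the start picture, then hand in.

Run:
```python
from h import *
a=cv2.imread('pics/side0.png',0);b=cv2.imread('pics/side'[:6]+'s6.png' if 0 else 'pics/s6.png',0)
for n,(x,y,w,h) in dict(bottle=(220,203,32,45),motor=(254,170,30,45)).items():
    m=cv2.matchTemplate(b[y-15:y+h+15,x-15:x+w+15],a[y:y+h,x:x+w],cv2.TM_CCOEFF_NORMED);_,v,_,p=cv2.minMaxLoc(m);print(n,v,p[0]-15,p[1]-15)
g=cv2.cvtColor(cv2.imread('pics/w5.png'),cv2.COLOR_BGR2GRAY)[215:258,295:345]
n,l,st,ce=cv2.connectedComponentsWithStats((g>150).astype(np.uint8))
for i in range(1,n):
    if st[i,4]>100: print(st[i],atz('w5',*(ce[i]+[295,215]),.061))
```

```text
bottle 0.6747973561286926 -7 -15
motor 0.8740615248680115 -1 -1
[  9  13  26  24 491] [ 0.4718 -0.2822  0.061 ]
```

Run:
```python
from h import *
a=cv2.imread('pics/side0.png')[160:290,180:310];b=cv2.imread('pics/s6.png')[160:290,180:310]
cv2.imwrite('pics/c7.png',cv2.resize(np.hstack([a,b]),None,fx=3,fy=3,interpolation=cv2.INTER_CUBIC))
```

```text
(no output)
```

View pics/c7.png

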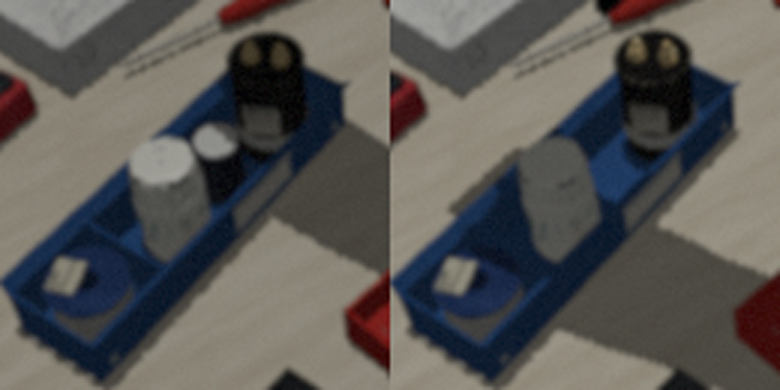

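The two views match: the bottle only lies in the arm's shadow, which spoiled the template score, and it stands upright at the same pixels (crop (165,200) and (555,200)−390). Handing in.

```bash
python3 -c "
from h import *
print(r.close_job())"
```

```text
the job is handed in; nothing more can be done
None
```

The job is handed in, with no verdict returned: in the last pictures the spare stood in the cup, the failed capacitor stood in the scrap tray, and the bottle and motor capacitor stood upright back at their starting places in the trough, at about 54 s of the 138 s limit.

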